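# Start up the wash bay at the attendant's console

### The arm

A 7-joint arm with a two-finger parallel gripper is mounted at the origin on the work surface. World frame = base frame: x ahead of the robot, y to its left, z up, the work surface at z = 0. Lengths are in m, angles in rad, forces in N, time in s.
With the tool pointing down it reaches from about 0.425 to 0.875 m from the base axis. Payload 4.7 kg.
Tool frame: the origin (TCP) lies midway between the tips of the shut fingers; the grasp point (between the pads) lies 19 mm behind it; x points along the fingers, y is the direction in which the jaws open and shut, and the axes are right-handed (so a half turn about x gives the same grasp; the last joint's range is limited). The gripper opens to 87 mm and grips with 3 to 60 N. Pads are 19 mm wide; open, the fingers measure 117 mm over their backs; the gripper's body (75 mm by 190 mm) begins 51 mm behind the grasp point.
Start: joints at [-1.298, 0.321, -0.07, 1.45, 0.023, 1.371, -0.057], TCP at [0.166, 0.628, 0.223] pointing down, gripper open.
Joint ranges: [-2.86, 2.86], [-0.3, 2.09], [-1.38, 1.24], [0.06, 2.45], [-1.56, 4.7], [0.09, 2.05], [-2.69, 2.69]. Speed limits (rad/s): [2.57, 2.57, 3.14, 3.14, 3.14, 3.14, 3.14].

### API

Orientations are given as a rotation vector (axis times angle).
In Python, from bench import ctrl gives the robot as it stands. The module is installed in compiled form; this text tells all that it offers.
- The arm moves only by the shell command python3 -m jog 'ROWS' [FORCE]. ROWS is JSON, a list of rows, each an object with "rot": the turn, a rotation vector about the tool's x, y, z in units of 5 degrees (1.0 is 5 degrees), a list of three; "travel": the shift along the tool's x, y, z in units of 0.3 m (1.0 is 0.3 m), a list of three; "jaw": the closure, from -1 (fully open) to 1 (shut), so that 0 is half open. In form: [{"rot": [ax, ay, az], "travel": [tx, ty, tz], "jaw": jaw}, ...]. A call has 1 to 8 rows; each row shifts and turns the commanded pose from where the row before left it, along the tool's axes as they then stand; what a row does not reach is not made up. A row lasts 1/10 s, in which the tool goes at most 50 mm and 8.59 degrees, less where a joint would pass 70% of its speed; a pose out of reach is approached as far as the arm can. A call with a number of a shift or a turn outside -1 to 1 is refused whole. A call with a gripper value outside its range is refused whole. The fingers move at their own pace and stop on an object; FORCE is the grip in N (left out, the last holds). Time passes only in rows, so rows that do not move let the fingers close. It gives the time, the measured TCP pose, the force and the opening at its end, in the units of the state.
- ctrl.get_state(): the state, without advancing time (a new reading comes with each control period).
- ctrl.get_image(name): name is "side" or "top"; returns the picture (420x560x3 uint8, red, green, blue); there is no depth.
- ctrl.camera_model(name): a dict with "mtx" (3x3 intrinsics, pixels), "k1" (the pictures are not rectified: a ray, as slopes to the right and down, at radius r is drawn at 1 + k1 r^2 times it, then the intrinsics apply), "extrinsics" (4x4, takes a point from world to camera coordinates). Camera axes: x right, y up, looking along -z (the intrinsics and any distortion apply to the point x, -y, -z); pixel columns grow to the right and rows downward; lengths in m; the calibration is good to about 2 mm. A picture is of the moment at which its call begins. camera_model takes no time and is no camera call.
- ctrl.close_job(): hands the job in, once; it reports no verdict.
The state is a dict: "time": time; "joint_positions": joint angles; "qd": joint speeds; "joint_torque": joint torques, N m; "position": TCP position; "tool_rot": TCP orientation; "ft_force": force on the tool from outside, world axes, zero at the start; "torque": the same for the moment, N m; "grip_width": opening from 0.0 (shut) to 1.0 (fully open).
Only numpy, scipy, OpenCV 4.12 (cv2) and the standard library are available. Lean on these libraries where they do the work, as an engineer would, in place of code of your own. Each camera call takes 0.05 s, during which the arm holds its last target.

### The job

Start up the wash from the attendant's console: lightly tap the raised far end of the blue water switch, then of the yellow pump switch, then of the green conveyor switch, so that each rocks fully over to on, in that order so that the pump never runs dry. Leave the white blower switch off, do not press the red stop button, and do not lift or shift anything on the counter or the turntable.

Things in the scene. Friction and masses are not known exactly. Their poses are not given: they have to be found in the camera images.
- console: Grey sloped control console, 160 (x) x 400 (y) mm, screwed down. Origin on the counter under its middle; x points away from the operator, z up. Its aluminium panel rises 0.17 rad towards +x: 45 mm high at the near edge, 58.5 mm over the origin, 72 mm at the far edge. Four rocker switches in any colour order, centres at x = 0, y = 135, 70, 5, -60 mm.
- blue_switch: The blue rocker switch (water supply): blue paddle 66 mm long (along console x) x 34 mm wide in a black frame 76 x 46 mm that stands 4 mm off the panel. Origin on the panel under the middle of the paddle, 58.5 mm above the counter; axes parallel to the console's. Bears 20 N at most.
- blue_paddle (a joint): Angle of the blue paddle: 0 = off (far end raised, near end down), 0.32 rad = fully on (far end down). It starts off. The pivot is stiff, with no spring: 2 to 4 N on the far half rocks it over and it stays where it is left, so only a push right to its stop turns it fully on. Pushed beyond that, the paddle gives downwards on a spring: from 5 N, 2.5 N per mm, up to 5 mm.
- blue_spot (a point): The spot to tap on the blue paddle to turn it on: on the top face of its far half, 21 mm beyond the pivot, mid-width; moves with the paddle. 79 mm above the counter when off, 72 mm when fully on. The face there rises away from the operator by 0.41 rad when off, 0.09 rad when fully on; the far half is 33 mm long, its outer end 12 mm beyond this point.
- yellow_switch: The yellow rocker switch (pressure pump): yellow paddle 66 mm long (along console x) x 34 mm wide in a black frame 76 x 46 mm that stands 4 mm off the panel. Origin on the panel under the middle of the paddle, 58.5 mm above the counter; axes parallel to the console's. Bears 20 N at most.
- yellow_paddle (a joint): Angle of the yellow paddle: 0 = off (far end raised, near end down), 0.32 rad = fully on (far end down). It starts off. The pivot is stiff, with no spring: 2 to 4 N on the far half rocks it over and it stays where it is left, so only a push right to its stop turns it fully on. Pushed beyond that, the paddle gives downwards on a spring: from 5 N, 2.5 N per mm, up to 5 mm.
- yellow_spot (a point): The spot to tap on the yellow paddle to turn it on: on the top face of its far half, 21 mm beyond the pivot, mid-width; moves with the paddle. 79 mm above the counter when off, 72 mm when fully on. The face there rises away from the operator by 0.41 rad when off, 0.09 rad when fully on; the far half is 33 mm long, its outer end 12 mm beyond this point.
- green_switch: The green rocker switch (conveyor): green paddle 66 mm long (along console x) x 34 mm wide in a black frame 76 x 46 mm that stands 4 mm off the panel. Origin on the panel under the middle of the paddle, 58.5 mm above the counter; axes parallel to the console's. Bears 20 N at most.
- green_paddle (a joint): Angle of the green paddle: 0 = off (far end raised, near end down), 0.32 rad = fully on (far end down). It starts off. The pivot is stiff, with no spring: 2 to 4 N on the far half rocks it over and it stays where it is left, so only a push right to its stop turns it fully on. Pushed beyond that, the paddle gives downwards on a spring: from 5 N, 2.5 N per mm, up to 5 mm.
- green_spot (a point): The spot to tap on the green paddle to turn it on: on the top face of its far half, 21 mm beyond the pivot, mid-width; moves with the paddle. 79 mm above the counter when off, 72 mm when fully on. The face there rises away from the operator by 0.41 rad when off, 0.09 rad when fully on; the far half is 33 mm long, its outer end 12 mm beyond this point.
- white_switch: The white rocker switch (drying blower): white paddle 66 mm long (along console x) x 34 mm wide in a black frame 76 x 46 mm that stands 4 mm off the panel. Origin on the panel under the middle of the paddle, 58.5 mm above the counter; axes parallel to the console's. Bears 20 N at most.
- white_paddle (a joint): Angle of the white paddle: 0 = off (far end raised, near end down), 0.32 rad = fully on (far end down). It starts off. The pivot is stiff, with no spring: 2 to 4 N on the far half rocks it over and it stays where it is left, so only a push right to its stop turns it fully on. Pushed beyond that, the paddle gives downwards on a spring: from 5 N, 2.5 N per mm, up to 5 mm.
- white_spot (a point): The spot to tap on the white paddle to turn it on: on the top face of its far half, 21 mm beyond the pivot, mid-width; moves with the paddle. 79 mm above the counter when off, 72 mm when fully on. The face there rises away from the operator by 0.41 rad when off, 0.09 rad when fully on; the far half is 33 mm long, its outer end 12 mm beyond this point.
- stop (a joint): Red round stop button, 40 mm across, in a yellow housing at the console's right end (console y = -155 mm, x = 0), standing 22 mm off the panel: 0 = up, 0.006 m = pressed in. Leave it alone.
- display: Chrome turntable display, fixed to the counter right of the console: round spinning plate 280 mm across, its top 38 mm above the counter, with a central post and ball reaching 192 mm. Origin on the counter under its axis.
- tree1: Green plastic air freshener shaped as a round pine tree, 60 mm across, 108 mm tall, standing loose on the turntable. Origin under its foot.
- tree2: Green plastic air freshener shaped as a round pine tree, 60 mm across, 108 mm tall, standing loose on the turntable. Origin under its foot.
- tree3: Green plastic air freshener shaped as a round pine tree, 60 mm across, 108 mm tall, standing loose on the turntable. Origin under its foot.
- vent_clip: Red vent clip freshener, 52 x 43 x 16 mm, lying loose on the turntable. Origin at the middle of its underside.
- jar: Squat amber glass scent jar with black cap, 68 mm across, 62 mm tall, loose on the counter beyond the console. Origin under its centre.
- gauge: Matte black plastic tire gauge, about 140 x 34 x 22 mm, lying loose on the counter between robot and console. Origin at the underside of its handle; its x runs towards the brass nozzle.
- dish: White ceramic coin dish with coins, 110 mm across, 22 mm tall, loose on the counter left of the console. Origin under its centre.

How it is judged:
By the outcome, as a careful person would: the job done as asked, in the order asked, and still so for the second after the job is handed in, with the robot touching nothing.
It also fails if it takes over 45 s, if anything falls off the work surface, if the arm or the gripper's body presses on something with over 40 N, if the wrist force passes 120 N, or if a joint passes its speed limit or range.

## Working session

There is one attempt and no reset: what is moved stays moved. The work goes in short steps, Python scripts to look and compute and a shell command to move; the robot and the scene stay as the last step left them, time stands still between calls to the robot, and variables do not carry over. Pictures are saved under pics/ and viewed, and the job is handed in when it is done.

```bash
mkdir -p pics
python3 - <<'E'
from bench import ctrl
import cv2
for n in("side","top"):
    cv2.imwrite(f"pics/{n}0.png",ctrl.get_image(n)[:,:,::-1]); print(ctrl.camera_model(n))
print(ctrl.get_state())
E
```

```text
{'mtx': array([[520.75091572,   0.        , 280.5062002 ],
       [  0.        , 520.75091572, 200.29099456],
       [  0.        ,   0.        ,   1.        ]]), 'k1': -0.018821805538289885, 'extrinsics': array([[ 0.86925088, -0.49426958,  0.01002473, -0.51859783],
       [ 0.33261082,  0.59971002,  0.72781724, -0.19466188],
       [-0.36574985, -0.62932144,  0.68569787, -1.41960672],
       [ 0.        ,  0.        ,  0.        ,  1.        ]])}
{'mtx': array([[487.76146297,   0.        , 275.77186482],
       [  0.        , 487.76146297, 212.01799332],
       [  0.        ,   0.        ,   1.        ]]), 'k1': -0.11014498979216368, 'extrinsics': array([[-0.01471753, -0.9998685 , -0.00681036, -0.03954258],
       [ 0.98559383, -0.01565445,  0.16840353, -0.55846576],
       [-0.168488  , -0.00423376,  0.98569461, -1.24180775],
       [ 0.        ,  0.        ,  0.        ,  1.        ]])}
{'time': 0.1, 'joint_positions': array([-1.29788719,  0.3217705 , -0.07007715,  1.45154209,  0.02261076,
        1.37082064, -0.05687913]), 'qd': array([-1.32125898e-03, -1.24379131e-03,  1.10309791e-03, -2.01958754e-03,
        5.70175231e-04,  1.39567167e-03,  6.73805263e-05]), 'joint_torque': array([-4.68787839e-04, -4.92573380e+01, -4.06187866e-01, -3.13402712e+01,
       -6.41676807e-02,  3.95383523e-02,  7.10427480e-05]), 'position': array([0.16628203, 0.62785484, 0.22156227]), 'tool_rot': array([ 0.20175755,  1.56135436, -0.20451241]), 'ft_force': array([ 1.15587884,  0.14991444, -0.14486122]), 'torque': array([-0.0124782 , -0.01531467,  0.03865063]), 'grip_width': 0.9965532210020547}
```

View pics/side0.png

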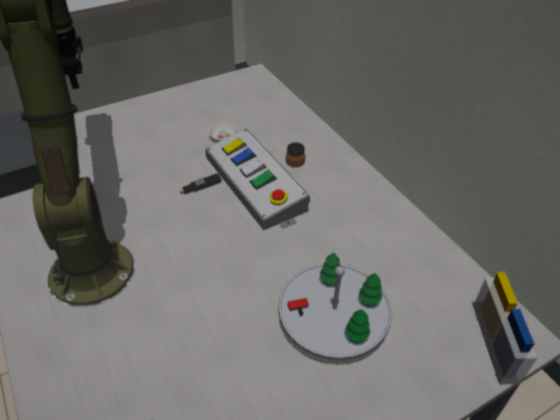

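View pics/top0.png

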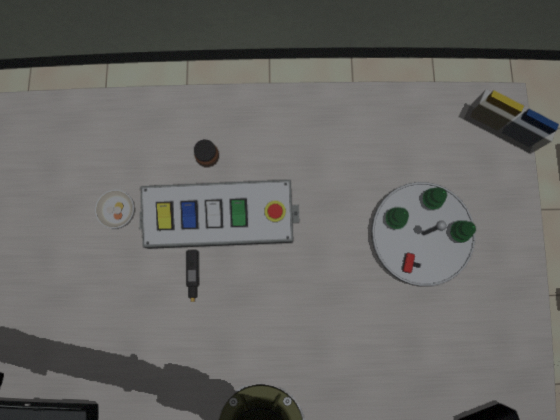

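The pictures show the switches from left to right: yellow (165,215), blue (189,214), white (214,213), green (239,212) and the stop button (275,211) in the top view. The gauge is at (193,272), the dish at (116,209) and the jar at (206,152). Next I fit the console pose.

```bash
cat > h.py <<'E'
import numpy as np, cv2
from bench import ctrl
from scipy.optimize import least_squares
from scipy.spatial.transform import Rotation as R
def proj(n,P):
    m=ctrl.camera_model(n);P=np.atleast_2d(P);E=m["extrinsics"]
    c=P@E[:3,:3].T+E[:3,3];u=np.c_[c[:,0]/-c[:,2],-c[:,1]/-c[:,2]]
    u=u*(1+m["k1"]*(u**2).sum(1,keepdims=True));K=m["mtx"]
    return u*[K[0,0],K[1,1]]+[K[0,2],K[1,2]]
def masks(img):
    h=cv2.cvtColor(img,cv2.COLOR_RGB2HSV);r={}
    for k,(a,b) in dict(yellow=(20,35),blue=(105,130),green=(50,80)).items():
        r[k]=cv2.inRange(h,(a,130,50),(b,255,255))
    return r
Y=dict(yellow=.135,blue=.07,white=.005,green=-.06)
def face(y,on=False,n=9):
    s=np.linspace(-.033,.033,n);w=np.linspace(-.017,.017,5)
    a=(.41,.25) if not on else (.09,-.07)
    S,W=np.meshgrid(s,w);S=S.ravel();W=W.ravel()
    A=np.where(S>0,a[0],a[1])
    return np.c_[S*np.cos(A),y+W,.070+S*np.sin(A)]
def W(p,P):
    c,s=np.cos(p[2]),np.sin(p[2]);P=np.atleast_2d(P)
    return np.c_[p[0]+c*P[:,0]-s*P[:,1],p[1]+s*P[:,0]+c*P[:,1],P[:,2]]
E
python3 - <<'E'
from h import *
win=dict(side=(205,310,125,225),top=(135,300,175,255))
obs={}
for n in win:
    img=cv2.imread(f"pics/{n}0.png")[:,:,::-1].copy();x0,x1,y0,y1=win[n]
    for k,m in masks(img).items():
        c=np.zeros_like(m);c[y0:y1,x0:x1]=m[y0:y1,x0:x1]
        N,l,st,ce=cv2.connectedComponentsWithStats(c)
        # drop stop housing: pick component largest, excluding near housing for yellow
        o=[i for i in range(1,N) if not(k=="yellow" and ce[i][0]>260)]
        i=max(o,key=lambda i:st[i,4]);obs[n,k]=ce[i];print(n,k,ce[i].round(1),st[i])
def f(p,ns):
    return np.concatenate([proj(n,W(p,face(Y[k]))).mean(0)-o for (n,k),o in obs.items() if n in ns])
for ns in (["top"],["side"],["top","side"]):
    r=least_squares(f,[.57,.15,0],args=(ns,));print(ns,r.x.round(4),r.fun.round(1))
p=r.x
np.save("p.npy",p)
for k in Y: print(k,W(p,[.021*np.cos(.41)/1,Y[k],.079]).round(4), W(p,[.021,Y[k],.072]).round(4))
s=ctrl.get_state();print(R.from_rotvec(s["tool_rot"]).as_matrix().round(3))
for n in win:
    img=cv2.imread(f"pics/{n}0.png");x0,x1,y0,y1=win[n]
    b=cv2.resize(img[y0-20:y1+20,x0-20:x1+20],None,fx=4 if n=="side" else 3.5,fy=4 if n=="side" else 3.5,interpolation=cv2.INTER_CUBIC);z=4 if n=="side" else 3.5
    C=[[-.08,-.2,.045],[-.08,.2,.045],[.08,.2,.072],[.08,-.2,.072]]
    q=[proj(n,W(p,C))]
    for k in Y: q.append(proj(n,W(p,[[.021*.92,Y[k],.079]])))
    for e in np.vstack(q): cv2.circle(b,tuple(int(v) for v in ((e-[x0-20,y0-20]+.5)*z)),3,(255,0,255),-1)
    cv2.imwrite(f"pics/{n}fit.png",b[:600,:800])
E
```

```text
side yellow [233.4 145.4] [223 138  21  16 167]
side blue [241.9 156. ] [232 149  21  15 143]
side green [261.7 178.7] [252 171  21  16 152]
top yellow [163.8 215.6] [157 203  14  26 313]
top blue [188.5 214.8] [182 202  14  26 323]
top green [238.5 208.2] [233 205  11  10  51]
['top'] [0.5594 0.1092 0.0892] [ 0.2  0.7  0.1 -1.1 -0.3  0.4]
['side'] [0.5523 0.1012 0.0132] [-0.3 -0.1  0.3 -0.1 -0.   0.2]
['top', 'side'] [0.5572 0.1074 0.0608] [-1.5 -1.  -0.1 -1.3  1.2 -1.8  0.7  0.   0.7 -1.   0.5  1.8]
yellow [[0.5683 0.2433 0.079 ]] [[0.57   0.2434 0.072 ]]
blue [[0.5722 0.1784 0.079 ]] [[0.5739 0.1786 0.072 ]]
white [[0.5761 0.1136 0.079 ]] [[0.5779 0.1137 0.072 ]]
green [[0.5801 0.0487 0.079 ]] [[0.5818 0.0488 0.072 ]]
[[-0.     0.256  0.967]
 [-0.002  0.967 -0.256]
 [-1.    -0.002  0.   ]]
```

```bash
cat > fit.py <<'E'
from h import *
win=dict(side=(205,310,125,225),top=(135,300,175,255))
obs={}
for n in win:
    img=cv2.imread(f"pics/{n}0.png")[:,:,::-1].copy();x0,x1,y0,y1=win[n]
    h=cv2.cvtColor(img,cv2.COLOR_RGB2HSV)
    for k,(a,b) in dict(yellow=(18,38),blue=(100,135),green=(45,90)).items():
        m=cv2.inRange(h,(a,110,35),(b,255,255))
        c=np.zeros_like(m);c[y0:y1,x0:x1]=m[y0:y1,x0:x1]
        N,l,st,ce=cv2.connectedComponentsWithStats(c)
        o=[i for i in range(1,N) if not(k=="yellow" and ce[i][0]>260)]
        i=max(o,key=lambda i:st[i,4]);obs[n,k]=ce[i];print(n,k,ce[i].round(1),st[i])
def f(p,ns):
    return np.concatenate([proj(n,W(p,face(Y[k]))).mean(0)-o for (n,k),o in obs.items() if n in ns])
for ns in (["top"],["side"],["top","side"]):
    r=least_squares(f,[.57,.15,0],args=(ns,));print(ns,r.x.round(4),r.fun.round(1))
p=r.x
np.save("p.npy",p)
for k in Y: print(k,W(p,[.021*.92,Y[k],.079]).round(4))
for n in win:
    img=cv2.imread(f"pics/{n}0.png");x0,x1,y0,y1=win[n]
    z=4 if n=="side" else 3.5
    b=cv2.resize(img[y0-20:y1+20,x0-20:x1+20],None,fx=z,fy=z,interpolation=cv2.INTER_CUBIC)
    C=[[-.08,-.2,.045],[-.08,.2,.045],[.08,.2,.072],[.08,-.2,.072]]
    q=[proj(n,W(p,C))]
    for k in Y: q.append(proj(n,W(p,[[.021*.92,Y[k],.079]])))
    for e in np.vstack(q): cv2.circle(b,tuple(int(v) for v in ((e-[x0-20,y0-20]+.5)*z)),3,(255,0,255),-1)
    cv2.imwrite(f"pics/{n}fit2.png",b[:600,:800])
E
python3 fit.py
```

```text
side yellow [233.6 145.5] [223 138  22  16 178]
side blue [242.4 155.9] [232 148  21  16 164]
side green [261.9 178.5] [252 171  21  16 171]
top yellow [163.8 215.8] [157 203  15  26 333]
top blue [188.4 214.8] [181 202  15  26 337]
top green [238.  212.9] [232 200  14  26 297]
['top'] [0.5519 0.1095 0.0244] [-0.1 -0.  -0.1  0.   0.2 -0. ]
['side'] [0.5533 0.101  0.0139] [-0.1 -0.3  0.1 -0.   0.1  0.2]
['top', 'side'] [0.5531 0.1073 0.0212] [-1.3 -1.2 -1.  -1.  -0.8 -0.9  0.7 -0.6  0.8 -0.5  1.  -0.4]
yellow [[0.5695 0.2427 0.079 ]]
blue [[0.5709 0.1777 0.079 ]]
white [[0.5723 0.1127 0.079 ]]
green [[0.5737 0.0477 0.079 ]]
```

```bash
python3 -c "
import cv2
a=cv2.imread('pics/topfit2.png');b=cv2.imread('pics/sidefit2.png');print(a.shape,b.shape)"
```

```text
(420, 718, 3) (560, 580, 3)
```

View pics/topfit2.png

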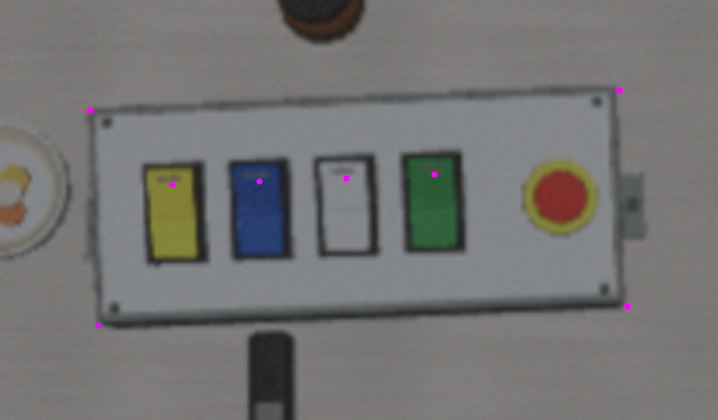

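View pics/sidefit2.png

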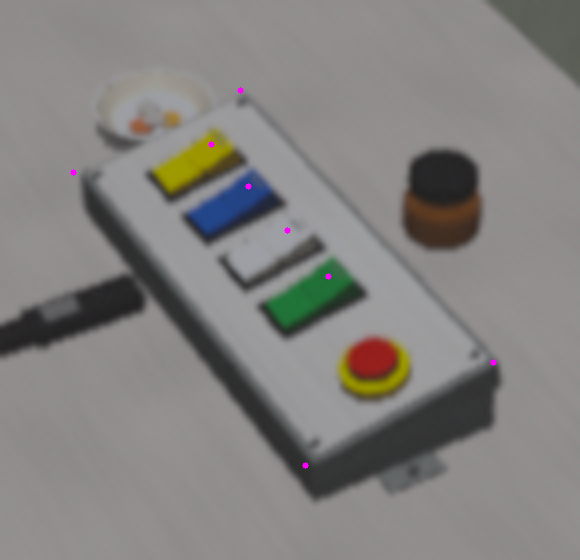

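```bash
python3 -m jog '[{"rot":[-0.8,0,0],"travel":[0,0,0],"jaw":1},{"rot":[-0.8,0,0],"travel":[0,0,0],"jaw":1},{"rot":[-0.8,0,0],"travel":[0,0,0],"jaw":1},{"rot":[-0.8,0,0],"travel":[0,0,0],"jaw":1},{"rot":[0,0,0],"travel":[0,-0.1,0.09],"jaw":1},{"rot":[0,0,0],"travel":[0,-0.1,0.09],"jaw":1}]' 20
cat > st.py <<'E'
from h import *
import sys
s=ctrl.get_state();M=R.from_rotvec(s["tool_rot"]).as_matrix();print(M.round(3));p=np.load("p.npy")
k=sys.argv[1];t=W(p,[float(sys.argv[2])/1000,Y[k],float(sys.argv[3])/1000])[0]
print("t",s["time"],"pos",s["position"].round(4),"target",t.round(4),"F",s["ft_force"].round(2),s["grip_width"])
print("travel units",(M.T@(t-s["position"])/.3).round(3))
E
python3 st.py blue 17 120
```

```text
time: 0.7
position: [0.2207, 0.5691, 0.2216]
tool_rot: [-0.02, 1.571, 0.018]
ft_force: [0.8, 0.2, 1.3]
grip_width: 0.539
[[-0.001 -0.024  1.   ]
 [-0.001  1.     0.024]
 [-1.    -0.001 -0.001]]
t 0.7 pos [0.2207 0.5691 0.2216] target [0.5686 0.1776 0.12  ] F [0.81 0.2  1.33] 0.5392815908936075
travel units [ 0.339 -1.332  1.128]
```

```bash
python3 -m jog '[{"rot":[0,0,0],"travel":[0,-0.1,0.085],"jaw":1},{"rot":[0,0,0],"travel":[0,-0.1,0.085],"jaw":1},{"rot":[0,0,0],"travel":[0,-0.1,0.085],"jaw":1},{"rot":[0,0,0],"travel":[0,-0.1,0.085],"jaw":1},{"rot":[0,0,0],"travel":[0,-0.1,0.085],"jaw":1},{"rot":[0,0,0],"travel":[0,-0.1,0.085],"jaw":1},{"rot":[0,0,0],"travel":[0,-0.1,0.085],"jaw":1},{"rot":[0,0,0],"travel":[0,-0.1,0.085],"jaw":1}]'
python3 -m jog '[{"rot":[0,0,0],"travel":[0,-0.1,0.085],"jaw":1},{"rot":[0,0,0],"travel":[0,-0.1,0.085],"jaw":1},{"rot":[0,0,0],"travel":[0,-0.1,0.085],"jaw":1},{"rot":[0,0,0],"travel":[0.05,-0.1,0.085],"jaw":1},{"rot":[0,0,0],"travel":[0.1,-0.03,0.03],"jaw":1},{"rot":[0,0,0],"travel":[0.1,0,0],"jaw":1},{"rot":[0,0,0],"travel":[0,0,0],"jaw":1}]'
python3 st.py blue 17 85
python3 - <<'E'
from h import *
for n in("side","top"): cv2.imwrite(f"pics/{n}1.png",ctrl.get_image(n)[:,:,::-1])
s=ctrl.get_state()
P=s["position"]
q=[proj(n,P)[0] for n in("side","top")];print(q)
for n,e in zip(("side","top"),q):
    i=cv2.imread(f"pics/{n}1.png");x,y=int(e[0])-70,int(e[1])-52
    b=cv2.resize(i[y:y+105,x:x+140],None,fx=5,fy=5,interpolation=cv2.INTER_CUBIC)
    cv2.circle(b,tuple(int(v) for v in ((e-[x,y]+.5)*5)),3,(255,0,255),-1);cv2.imwrite(f"pics/{n}1z.png",b)
E
```

```text
time: 1.5
position: [0.4311, 0.3322, 0.2223]
tool_rot: [-0.016, 1.571, 0.016]
ft_force: [0.4, 1.1, 0.5]
grip_width: 0.008
time: 2.2
position: [0.5411, 0.2051, 0.1428]
tool_rot: [-0.018, 1.579, 0.012]
ft_force: [-0.6, 0.4, 0.2]
grip_width: 0.004
[[-0.008 -0.019  1.   ]
 [-0.004  1.     0.019]
 [-1.    -0.004 -0.008]]
t 2.2 pos [0.5411 0.2051 0.1428] target [0.5686 0.1776 0.085 ] F [-0.56  0.41  0.19] 0.00445728990836492
travel units [ 0.192 -0.093  0.092]
[array([234.0458043 , 131.49724401]), array([171.36016224, 212.48330378])]
```

View pics/side1z.png

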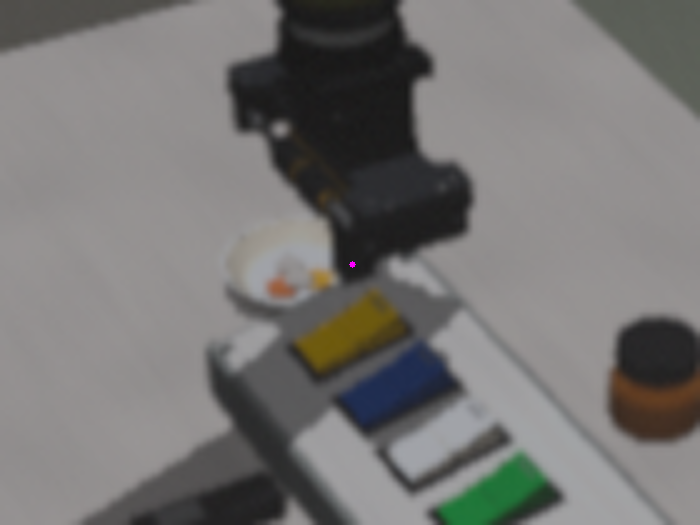

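View pics/top1z.png

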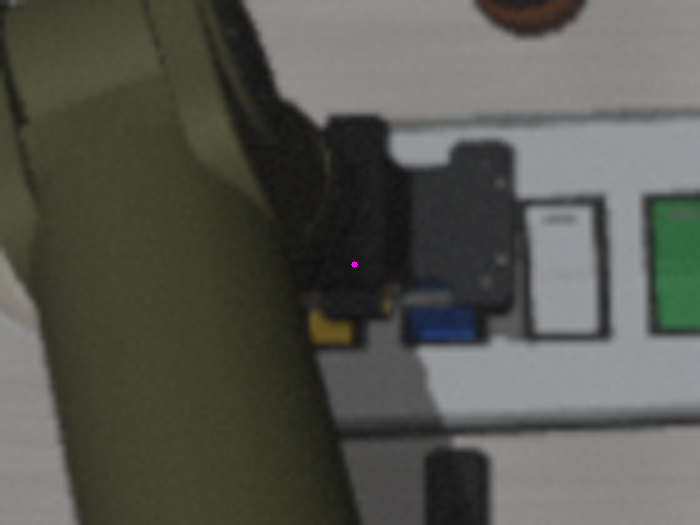

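```bash
python3 -m jog '[{"rot":[0,0,0],"travel":[0,-0.05,0.05],"jaw":1},{"rot":[0,0,0],"travel":[0,-0.04,0.04],"jaw":1},{"rot":[0,0,0],"travel":[0,0,0],"jaw":1},{"rot":[0,0,0],"travel":[0,0,0],"jaw":1}]'
cat > look.py <<'E'
from h import *
import sys
t=sys.argv[1];p=np.load("p.npy")
im=ctrl.get_image("side");s=ctrl.get_state();P=s["position"];M=R.from_rotvec(s["tool_rot"]).as_matrix()
pts=[P]+[P+M@[0,a*.015,b*.0095] for a in(-1,1) for b in(-1,1)]
e=proj("side",pts);x,y=210,100
b=cv2.resize(im[y:y+110,x:x+130,::-1],None,fx=5.4,fy=5.4,interpolation=cv2.INTER_CUBIC)
for q in e: cv2.circle(b,tuple(int(v) for v in ((q-[x,y]+.5)*5.4)),2,(255,0,255),-1)
cv2.imwrite(f"pics/{t}.png",b)
E
python3 look.py s2; python3 st.py blue 17 85
```

```text
time: 2.7
position: [0.5719, 0.1817, 0.1491]
tool_rot: [-0.015, 1.569, 0.018]
ft_force: [-0.3, 0.9, 0.4]
grip_width: 0.007
[[ 0.001 -0.022  1.   ]
 [ 0.002  1.     0.022]
 [-1.     0.002  0.001]]
t 2.75 pos [0.5714 0.1822 0.1487] target [0.5686 0.1776 0.085 ] F [0.65 0.54 0.61] 0.008621320642897438
travel units [ 0.212 -0.015 -0.01 ]
```

View pics/s2.png

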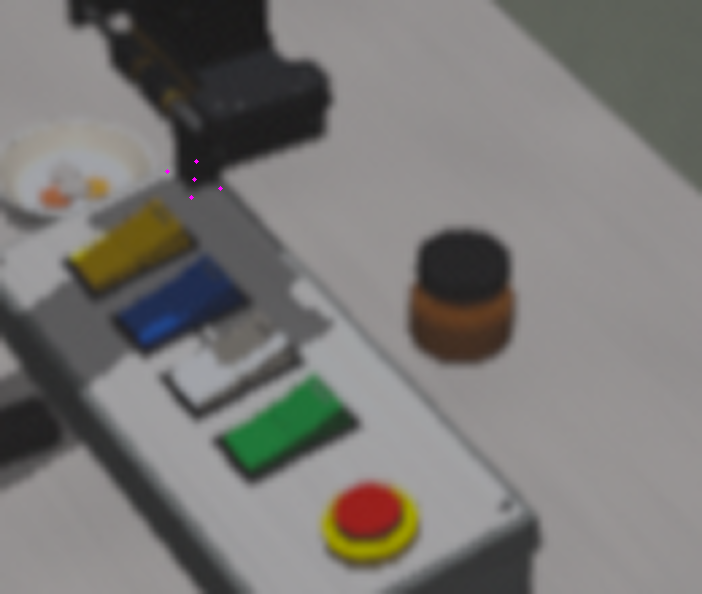

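```bash
python3 -m jog '[{"rot":[0,0,0],"travel":[0.07,-0.012,-0.005],"jaw":1},{"rot":[0,0,0],"travel":[0.07,-0.01,-0.005],"jaw":1},{"rot":[0,0,0],"travel":[0.05,0,0],"jaw":1},{"rot":[0,0,0],"travel":[0,0,0],"jaw":1},{"rot":[0,0,0],"travel":[0,0,0],"jaw":1},{"rot":[0,0,0],"travel":[0,0,0],"jaw":1}]'
python3 look.py s3; python3 st.py blue 17 85
```

```text
time: 3.35
position: [0.5696, 0.1747, 0.0918]
tool_rot: [-0.016, 1.569, 0.017]
ft_force: [0.3, 0.1, 0.2]
grip_width: 0.007
[[ 0.002 -0.021  1.   ]
 [ 0.001  1.     0.021]
 [-1.     0.001  0.002]]
t 3.4 pos [0.5696 0.1745 0.0918] target [0.5686 0.1776 0.085 ] F [-0.44 -0.47 -1.23] 0.005251591304291786
travel units [ 0.023  0.01  -0.003]
```

View pics/s3.png

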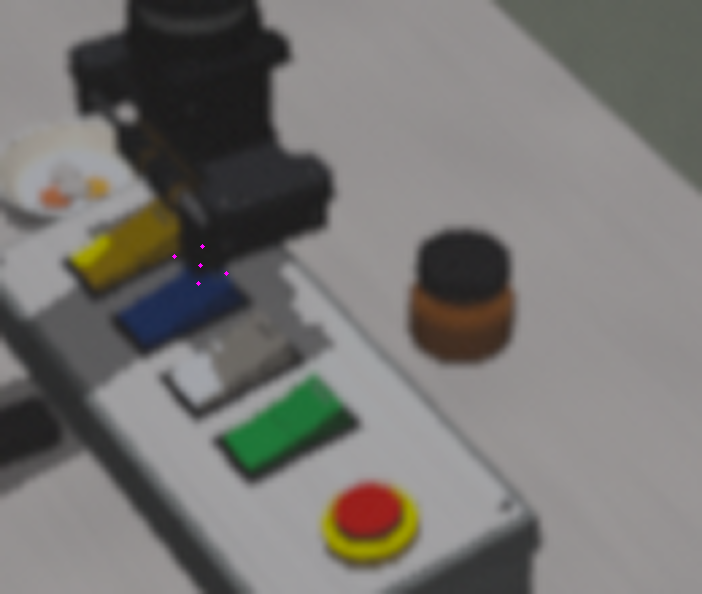

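```bash
python3 -m jog '[{"rot":[0,0,0],"travel":[0.01,0,0],"jaw":1},{"rot":[0,0,0],"travel":[0.01,0,0],"jaw":1},{"rot":[0,0,0],"travel":[0.01,0,0],"jaw":1},{"rot":[0,0,0],"travel":[0.01,0,0],"jaw":1},{"rot":[0,0,0],"travel":[0,0,0],"jaw":1}]'
python3 -m jog '[{"rot":[0,0,0],"travel":[0.01,0,0],"jaw":1},{"rot":[0,0,0],"travel":[0.01,0,0],"jaw":1},{"rot":[0,0,0],"travel":[0,0,0],"jaw":1},{"rot":[0,0,0],"travel":[0,0,0],"jaw":1}]'
```

```text
time: 3.9
position: [0.5694, 0.174, 0.0788]
tool_rot: [-0.016, 1.57, 0.016]
ft_force: [0.8, -0.2, 2.3]
grip_width: 0.004
time: 4.3
position: [0.5692, 0.174, 0.0728]
tool_rot: [-0.016, 1.57, 0.016]
ft_force: [2.1, 0.2, 5.4]
grip_width: 0.008
```

```bash
python3 -m jog '[{"rot":[0,0,0],"travel":[0.005,0,0],"jaw":1},{"rot":[0,0,0],"travel":[0,0,0],"jaw":1},{"rot":[0,0,0],"travel":[0,0,0],"jaw":1}]'
```

```text
time: 4.6
position: [0.5694, 0.174, 0.0719]
tool_rot: [-0.016, 1.569, 0.016]
ft_force: [2.2, 0.7, 6.8]
grip_width: 0.003
```

```bash
python3 -m jog '[{"rot":[0,0,0],"travel":[0.004,0,0],"jaw":1},{"rot":[0,0,0],"travel":[0,0,0],"jaw":1},{"rot":[0,0,0],"travel":[0,0,0],"jaw":1}]'
python3 -m jog '[{"rot":[0,0,0],"travel":[-0.02,0,0],"jaw":1},{"rot":[0,0,0],"travel":[-0.1,0,0],"jaw":1},{"rot":[0,0,0],"travel":[-0.1,0,0],"jaw":1},{"rot":[0,0,0],"travel":[0,0.1,0],"jaw":1},{"rot":[0,0,0],"travel":[0,0.1,0],"jaw":1},{"rot":[0,0,0],"travel":[0,0,0],"jaw":1},{"rot":[0,0,0],"travel":[0,0,0],"jaw":1},{"rot":[0,0,0],"travel":[0,0,0],"jaw":1}]'
python3 look.py s4; python3 st.py yellow 17 85
```

```text
time: 4.9
position: [0.5696, 0.174, 0.0711]
tool_rot: [-0.015, 1.569, 0.017]
ft_force: [1.3, -0.5, 7.9]
grip_width: 0.011
time: 5.7
position: [0.5667, 0.2324, 0.1348]
tool_rot: [-0.017, 1.573, 0.014]
ft_force: [-0.1, -0.4, 0.1]
grip_width: 0.001
[[-0.002 -0.019  1.   ]
 [-0.001  1.     0.019]
 [-1.    -0.001 -0.002]]
t 5.75 pos [0.5671 0.2322 0.1351] target [0.5672 0.2426 0.085 ] F [0.68 0.59 0.49] 0.0021599006164912784
travel units [0.167 0.035 0.001]
```

View pics/s4.png

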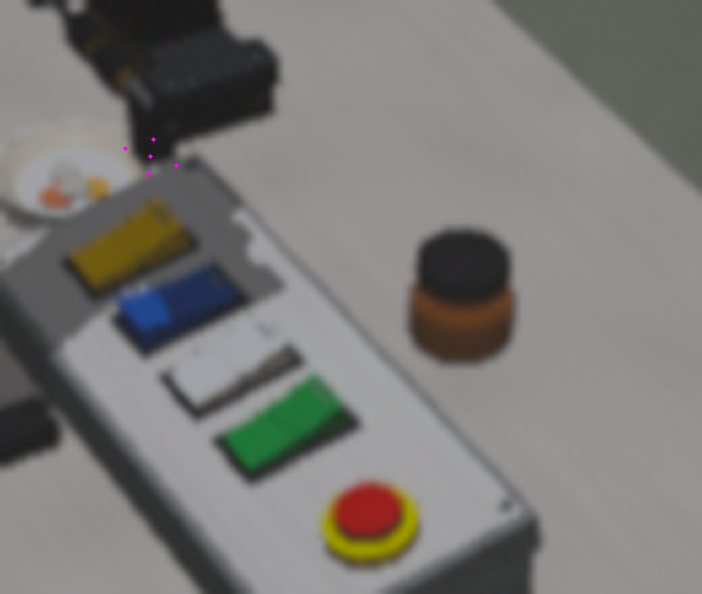

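The blue switch has rocked over: its near end at (140,310) is now raised and its far end is flat. Yellow is next.

```bash
python3 -m jog '[{"rot":[0,0,0],"travel":[0.05,0.024,0.003],"jaw":1},{"rot":[0,0,0],"travel":[0.05,0,0],"jaw":1},{"rot":[0,0,0],"travel":[0.04,0,0],"jaw":1},{"rot":[0,0,0],"travel":[0,0,0],"jaw":1},{"rot":[0,0,0],"travel":[0,0,0],"jaw":1}]'
python3 look.py s5; python3 st.py yellow 17 72
```

```text
time: 6.25
position: [0.568, 0.2407, 0.0931]
tool_rot: [-0.016, 1.572, 0.015]
ft_force: [0.1, 0.4, 0.1]
grip_width: 0.004
[[ 0.   -0.02  1.  ]
 [-0.    1.    0.02]
 [-1.   -0.    0.  ]]
t 6.3 pos [0.5685 0.2409 0.0939] target [0.5672 0.2426 0.072 ] F [0.5  0.29 0.66] 0.0047312630453405485
travel units [ 0.073  0.006 -0.004]
```

View pics/s5.png

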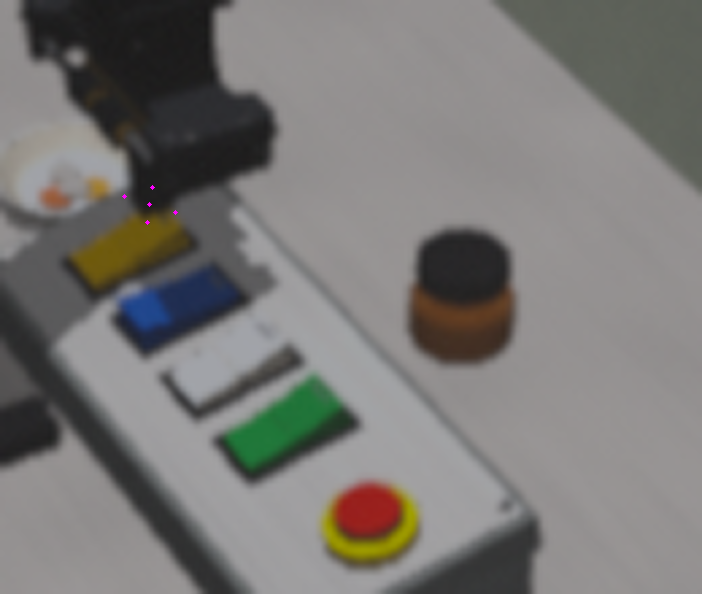

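```bash
python3 -m jog '[{"rot":[0,0,0],"travel":[0.015,-0.005,0],"jaw":1},{"rot":[0,0,0],"travel":[0.01,0,0],"jaw":1},{"rot":[0,0,0],"travel":[0.01,0,0],"jaw":1},{"rot":[0,0,0],"travel":[0.01,0,0],"jaw":1},{"rot":[0,0,0],"travel":[0.01,0,0],"jaw":1},{"rot":[0,0,0],"travel":[0.01,0,0],"jaw":1},{"rot":[0,0,0],"travel":[0.005,0,0],"jaw":1},{"rot":[0,0,0],"travel":[0,0,0],"jaw":1}]'
python3 -m jog '[{"rot":[0,0,0],"travel":[0.005,0,0],"jaw":1},{"rot":[0,0,0],"travel":[0,0,0],"jaw":1},{"rot":[0,0,0],"travel":[0,0,0],"jaw":1}]'
```

```text
time: 7.1
position: [0.5688, 0.2398, 0.073]
tool_rot: [-0.016, 1.57, 0.016]
ft_force: [1.0, -0.5, 3.0]
grip_width: 0.004
time: 7.4
position: [0.5689, 0.2398, 0.0722]
tool_rot: [-0.016, 1.569, 0.017]
ft_force: [1.1, -0.3, 6.0]
grip_width: 0.007
```

```bash
python3 -m jog '[{"rot":[0,0,0],"travel":[0.005,0,0],"jaw":1},{"rot":[0,0,0],"travel":[0.003,0,0],"jaw":1},{"rot":[0,0,0],"travel":[0,0,0],"jaw":1},{"rot":[0,0,0],"travel":[0,0,0],"jaw":1}]'
python3 -m jog '[{"rot":[0,0,0],"travel":[-0.02,0,0],"jaw":1},{"rot":[0,0,0],"travel":[-0.1,0,0],"jaw":1},{"rot":[0,0,0],"travel":[-0.1,0,0],"jaw":1},{"rot":[0,0,0],"travel":[-0.05,-0.1,0],"jaw":1},{"rot":[0,0,0],"travel":[0,-0.12,0],"jaw":1},{"rot":[0,0,0],"travel":[0,-0.14,0],"jaw":1},{"rot":[0,0,0],"travel":[0,-0.14,0],"jaw":1},{"rot":[0,0,0],"travel":[0,-0.14,0],"jaw":1}]'
python3 -m jog '[{"rot":[0,0,0],"travel":[0,0,0],"jaw":1},{"rot":[0,0,0],"travel":[0,0,0],"jaw":1},{"rot":[0,0,0],"travel":[0,0,0],"jaw":1},{"rot":[0,0,0],"travel":[0,0,0],"jaw":1}]'
python3 look.py s6; python3 st.py green 17 72
```

```text
time: 7.8
position: [0.5692, 0.2399, 0.0706]
tool_rot: [-0.015, 1.569, 0.017]
ft_force: [-0.2, -1.5, 9.8]
grip_width: 0.006
time: 8.6
position: [0.5704, 0.0464, 0.1488]
tool_rot: [-0.017, 1.574, 0.017]
ft_force: [0.6, -0.6, -0.7]
grip_width: 0.008
time: 9.0
position: [0.5717, 0.0497, 0.1494]
tool_rot: [-0.018, 1.572, 0.019]
ft_force: [-0.0, 0.3, 0.3]
grip_width: 0.007
[[-0.001 -0.023  1.   ]
 [ 0.     1.     0.023]
 [-1.     0.    -0.001]]
t 9.05 pos [0.5719 0.0495 0.1496] target [0.5713 0.0476 0.072 ] F [0.53 0.43 0.11] 0.003932853583177437
travel units [ 0.259 -0.006 -0.002]
```

View pics/s6.png

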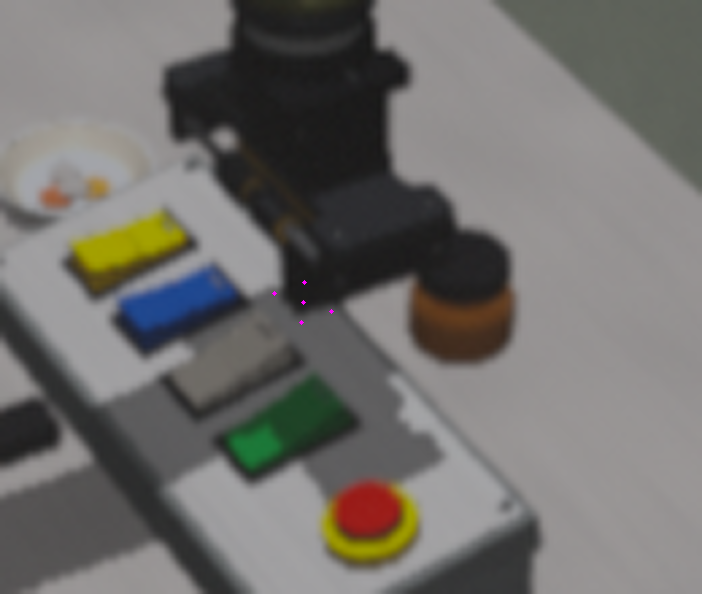

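Yellow (130,245) and blue (180,305) are both over. White (235,360) is still off, and green (290,425) is next. I'll shift about 4 mm right and descend.

```bash
python3 -m jog '[{"rot":[0,0,0],"travel":[0.07,-0.015,0],"jaw":1},{"rot":[0,0,0],"travel":[0.07,0,0],"jaw":1},{"rot":[0,0,0],"travel":[0.05,0,0],"jaw":1},{"rot":[0,0,0],"travel":[0,0,0],"jaw":1},{"rot":[0,0,0],"travel":[0,0,0],"jaw":1},{"rot":[0,0,0],"travel":[0,0,0],"jaw":1}]'
python3 look.py s7; python3 st.py green 17 72
```

```text
time: 9.65
position: [0.5732, 0.0435, 0.094]
tool_rot: [-0.016, 1.569, 0.017]
ft_force: [-0.7, -0.3, 0.3]
grip_width: 0.004
[[ 0.002 -0.021  1.   ]
 [ 0.     1.     0.021]
 [-1.     0.     0.002]]
t 9.7 pos [0.5732 0.0434 0.0941] target [0.5713 0.0476 0.072 ] F [ 0.66 -0.71  0.65] 0.003662935350038792
travel units [ 0.074  0.014 -0.006]
```

View pics/s7.png

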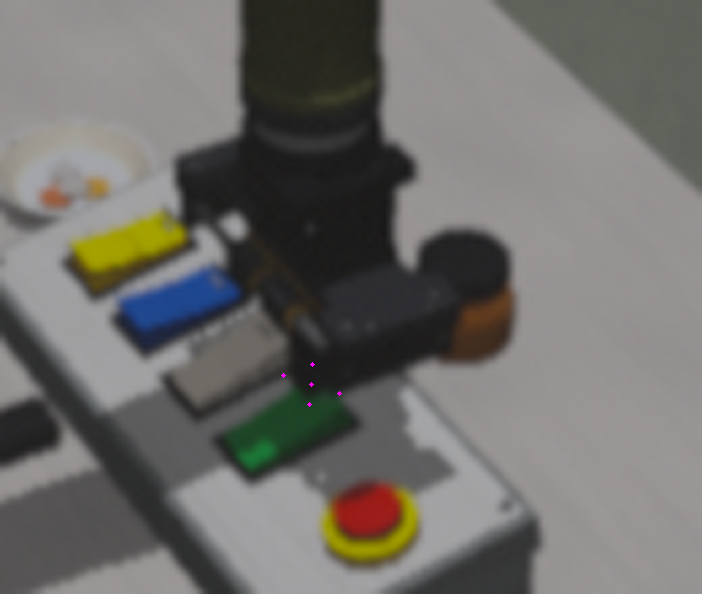

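```bash
python3 -m jog '[{"rot":[0,0,0],"travel":[0.015,0,0],"jaw":1},{"rot":[0,0,0],"travel":[0.01,0,0],"jaw":1},{"rot":[0,0,0],"travel":[0.01,0,0],"jaw":1},{"rot":[0,0,0],"travel":[0.01,0,0],"jaw":1},{"rot":[0,0,0],"travel":[0.01,0,0],"jaw":1},{"rot":[0,0,0],"travel":[0.01,0,0],"jaw":1},{"rot":[0,0,0],"travel":[0.005,0,0],"jaw":1},{"rot":[0,0,0],"travel":[0,0,0],"jaw":1}]'
python3 -m jog '[{"rot":[0,0,0],"travel":[0.005,0,0],"jaw":1},{"rot":[0,0,0],"travel":[0,0,0],"jaw":1},{"rot":[0,0,0],"travel":[0,0,0],"jaw":1}]'
```

```text
time: 10.5
position: [0.5734, 0.0432, 0.0725]
tool_rot: [-0.016, 1.568, 0.016]
ft_force: [3.4, 0.6, 6.0]
grip_width: 0.004
time: 10.8
position: [0.5736, 0.0433, 0.0716]
tool_rot: [-0.016, 1.568, 0.016]
ft_force: [1.9, -0.5, 7.4]
grip_width: 0.005
```

Next I press slightly more, then lift off and swing left, clear of the console, for a final look.

```bash
python3 -m jog '[{"rot":[0,0,0],"travel":[0.004,0,0],"jaw":1},{"rot":[0,0,0],"travel":[0,0,0],"jaw":1},{"rot":[0,0,0],"travel":[0,0,0],"jaw":1}]'
python3 -m jog '[{"rot":[0,0,0],"travel":[-0.02,0,0],"jaw":1},{"rot":[0,0,0],"travel":[-0.1,0,0],"jaw":1},{"rot":[0,0,0],"travel":[-0.14,0,0],"jaw":1},{"rot":[0,0,0],"travel":[-0.14,0,0],"jaw":1},{"rot":[0,0,0],"travel":[-0.1,0.1,0],"jaw":1},{"rot":[0,0,0],"travel":[0,0.14,0],"jaw":1},{"rot":[0,0,0],"travel":[0,0.14,0],"jaw":1},{"rot":[0,0,0],"travel":[0,0.14,0],"jaw":1}]'
python3 -m jog '[{"rot":[0,0,0],"travel":[0,0.14,-0.03],"jaw":1},{"rot":[0,0,0],"travel":[0,0.14,-0.06],"jaw":1},{"rot":[0,0,0],"travel":[0,0.14,-0.08],"jaw":1},{"rot":[0,0,0],"travel":[0,0.14,-0.08],"jaw":1},{"rot":[0,0,0],"travel":[0,0.14,-0.08],"jaw":1},{"rot":[0,0,0],"travel":[0,0.14,-0.08],"jaw":1},{"rot":[0,0,0],"travel":[0,0.1,-0.08],"jaw":1},{"rot":[0,0,0],"travel":[0,0,0],"jaw":1}]'
python3 -m jog '[{"rot":[0,0,0],"travel":[0,0,0],"jaw":1},{"rot":[0,0,0],"travel":[0,0,0],"jaw":1},{"rot":[0,0,0],"travel":[0,0,0],"jaw":1}]'
python3 look.py s8
python3 - <<'E'
from h import *
a=ctrl.get_image("top");cv2.imwrite("pics/t8.png",a[:,:,::-1])
b=cv2.resize(a[140:310,90:300,::-1],None,fx=3.5,fy=3.5,interpolation=cv2.INTER_CUBIC);cv2.imwrite("pics/t8z.png",b)
E
```

```text
time: 11.1
position: [0.5738, 0.0432, 0.0708]
tool_rot: [-0.016, 1.568, 0.016]
ft_force: [0.7, -0.4, 9.2]
grip_width: 0.006
time: 11.9
position: [0.5677, 0.2002, 0.2184]
tool_rot: [-0.016, 1.573, 0.015]
ft_force: [0.9, -0.0, -0.4]
grip_width: 0.001
time: 12.7
position: [0.4085, 0.4836, 0.2173]
tool_rot: [-0.025, 1.577, 0.025]
ft_force: [-0.9, -0.3, 0.3]
grip_width: 0.003
time: 13.0
position: [0.4177, 0.4762, 0.2189]
tool_rot: [-0.015, 1.571, 0.013]
ft_force: [0.1, -0.9, -0.3]
grip_width: 0.004
```

View pics/s8.png

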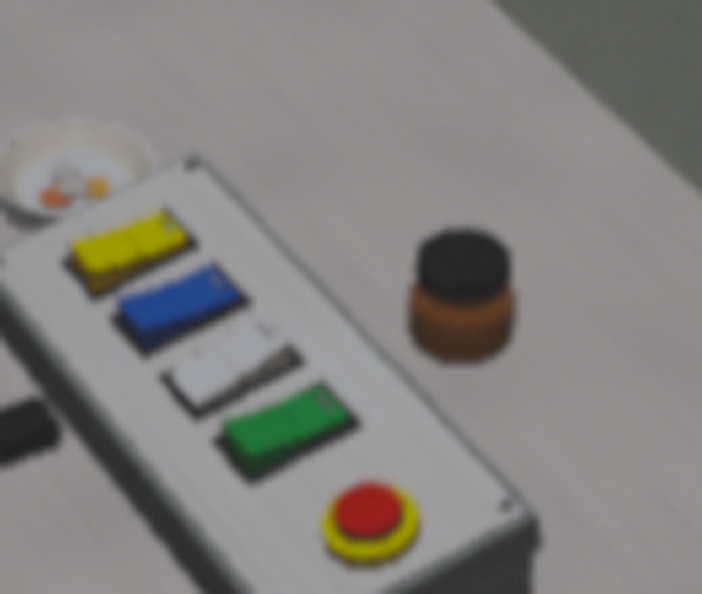

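View pics/t8.png

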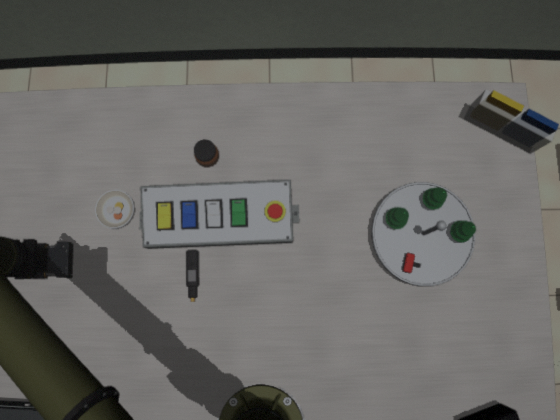

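View pics/t8z.png

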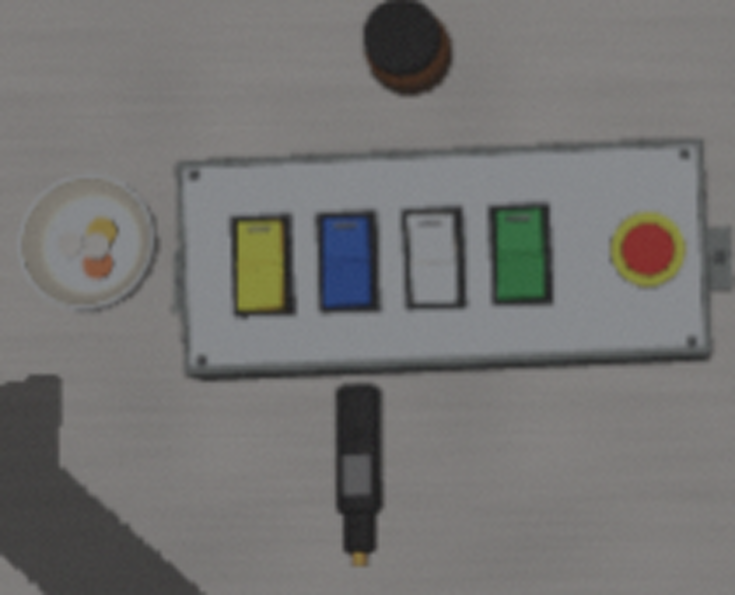

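Yellow, blue and green are all rocked over alike, with their near ends raised and far ends flat. White is still off, the stop button is up, and nothing on the counter has moved. The arm is clear, so I'm handing in.

```bash
python3 -c "
from bench import ctrl
print(ctrl.close_job())"
```

```text
the job is handed in; nothing more can be done
None
```

I tapped blue, then yellow, then green with the shut fingertips, and all three switches are on. I handed the job in at about 13 s with the arm clear of everything.

- **Pushes:** each switch was pushed to a measured TCP height of 70.6–71.1 mm, just below the 72 mm of fully on. The push force at the end was 8–10 N, which fits reaching the stop and going slightly into the spring (limit 20 N).
- **Final pictures:** the blue, yellow and green paddles are all rocked over. White is still off, the stop button is up, and the jar, dish, gauge and turntable items look unmoved.
- **Disagreement:** the two cameras placed the console about 8 mm apart sideways. I aimed between the two and checked the fingertip against each paddle in the side view before pressing.
- **Not checked:** paddle angles can't be read directly, so "fully on" rests on the heights, forces and pictures.

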